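# Load the jig block on the angle rest

### The arm

A 7-joint arm with a two-finger parallel gripper is mounted at the origin on a cart in front of the work surface, level with it; the furniture and walls round the work are solid. World frame = base frame: x ahead of the robot, y to its left, z up, the work surface at z = 0. Lengths are in m, angles in rad, forces in N, time in s.
With the tool pointing down it reaches from about 0.425 to 0.875 m from the base axis. Payload 8.4 kg.
Tool frame: the origin (TCP) lies at the very end of the fingers, on their centre line; the grasp point (between the pads) lies arm.grip_point_offset behind it (arm.grip_point_offset is the distance from the TCP to the grasp point, in m); z points along the fingers, y is the direction in which the jaws open and shut (so a half turn about z gives the same grasp; the last joint's range is limited). The gripper opens to 87 mm and grips with 3 to 60 N. Pads are 19 mm wide; open, the fingers measure 117 mm over their backs; the gripper's body (75 mm by 190 mm) begins 51 mm behind the grasp point.
Start: joints at [-1.244, 0.333, 0.04, 1.465, -0.013, 1.343, -0.059], TCP at [0.268, 0.592, 0.223] pointing down, gripper open.
Joint ranges: [-2.58, 2.58], [-0.38, 2.09], [-1.3, 1.39], [0.25, 2.4], [-1.5, 4.64], [0.08, 2.09], [-2.65, 2.65]. Speed limits (rad/s): [2.22, 2.22, 2.79, 2.79, 3.14, 3.14, 3.14].

### API

Orientations are given as a 3x3 rotation matrix whose columns are the frame's x, y, z axes.
In Python, from workcell import arm, eoat, eyes, workorder gives the robot as it stands. Calls block until the motion is done:
- arm.movep(position, orientation): joint-space move of the TCP to a pose.
- arm.move_straight(position, max_speed=0.15, rot=None): straight line of the TCP; rot=None keeps the orientation; max_speed is the mean speed in m/s.
- arm.goto_joints(angles): joint-space move.
- eoat.gripper_open() and eoat.gripper_close(f_grip=None): open the fingers fully, or close them until they stop; f_grip is the grip in N (None keeps the last).
- arm.pause(seconds).
- arm.inverse_kinematics(position, orientation): joint angles nearest the present ones, or None.
- arm.read_state(): the state.
- eyes.camera(name): name is "scene" or "side" or "wrist"; returns a dict with "pixels" (480x640x3 uint8, red, green, blue), "fx", "fy", "cx", "cy" (pixels), "world_from_camera" (4x4, takes a point from camera to world coordinates); the wrist camera has in their place "tool_from_camera" (4x4, takes a point from camera to tool coordinates, whose origin is the TCP and whose axes are the flange's). Camera axes: x right, y down, z forward; pixel columns grow to the right and rows downward; lengths in m; the calibration is good to about 2 mm. The wrist camera is an equidistant fisheye: a pixel r from the principal point sees the ray r / f radians off the axis. A picture is of the moment at which its call begins: read the wrist's pose just before it. There is no depth.
A pose or a line that the arm cannot do raises arm.PlanningError and nothing moves.
- workorder.close_job(): hands the job in, once; it reports no verdict.
The state is a dict: "t": time; "joint_pos": joint angles; "joint_velocities": joint speeds; "joint_efforts": joint torques, N m; "position": TCP position; "eef_rot": TCP orientation; "wrist_force": force on the tool from outside, world axes, zero at the start; "ft_torque": the same for the moment, N m; "grip_width": finger opening in m.
Only numpy, scipy, OpenCV 4.12 (cv2) and the standard library are available. Lean on these libraries where they do the work, as an engineer would, in place of code of your own. Each camera call takes 0.05 s, during which the arm holds its last target. There are 200 camera calls.

### The job

Load the jig block on the angle rest for its slanted hole: its underside flat on the narrow sloping deck, one long side against the ledge at the deck's low edge, and centred so that it overhangs the deck equally at both ends. Lower it on with the gripper rather than dropping it, leave the deck at the slope to which it is set, leave the other things where they are, and let go.

Things in the scene. Friction and masses are not known exactly. Their poses are not given: they have to be found in the camera images.
- block: jig block: plain grey steel block with two small holes in its top, 45 x 70 x 35 mm (its own x, y, z), standing on the worktop at a random yaw at the start. Origin at the centre of its underside; z points out of the top. Pinch it across its 45 mm width (its x), from above; 0.4 to 0.8 kg. Either long side may go against the ledge
- angle_rest: angle rest, fixed to the worktop: grey-painted base 120 x 74 x 10 mm, two cheeks carrying a bare steel deck 57 mm up the slope and only 40 mm wide (the block overhangs 15 mm at either end). The deck's low edge, to the robot's left, has an upright ledge 8 mm high, 8 mm thick, 40 mm long. Origin: centre of the base's underside; x toward the high edge (yaw -1.55 to -0.85 rad), z up
- seat (a point): point on the deck's top surface, about 85 mm above the worktop, midway across its width and 22.5 mm up the slope from the ledge's inner face: the centre of the block's underside belongs here. x points up the slope, y level across the deck, z out of its surface (up and to the left). When let go, the block may stay or slide down to the ledge
- ledge (a point): middle of the top inner edge of the ledge, the edge that faces up the slope: 22.5 mm down the slope from the seat and 8 mm above the deck's surface; same axes as the seat
- deck (a joint): slope of the deck in rad, 0 = level, growing as its far edge rises; set between 0.40 and 0.62 (23 to 36 degrees). The pivot lies 16 mm under the deck's surface and is clamped stiff (6 N m), so that ordinary placing forces do not turn it
- pliers: bystander, leave alone: red-handled pliers, 166 mm long, lying flat; origin at the centre of its underside
- cap_3: bystander, leave alone: terminal cap, 26 mm across, 22 mm high; origin at the centre of its underside
- tape: bystander, leave alone: roll of masking tape lying flat, 98 mm across, 24 mm high; origin at the centre of its underside
- strap: bystander, leave alone: thin cast strap with a boss in its middle, 14 x 90 x 11 mm, lying flat; origin at the centre of its underside
- spanner: bystander, leave alone: steel ring spanner, 157 x 26 x 8 mm, lying flat; origin at the centre of its underside
- bin: bystander, leave alone: open bin of nuts, 169 x 113 x 59 mm; origin at the centre of its underside
- bottle: bystander, leave alone: squeeze bottle with drip nozzle, 58 mm across, 151 mm high; origin at the centre of its underside
- bolt: bystander, leave alone: hex screw standing on its head, 15 mm across, 40 mm high; origin at the centre of its underside

How it is judged:
On the way, in this order (a step that is already met when the one before it is completed fails the run):
1. the block is lifted off the worktop in the gripper (height (world z) of block above 0.03 m and contact force between block and the fingers above 0.5 N), for 0.1 s.
2. still in the gripper, the block is brought to the seat (within 20 mm) at the slope of the deck (within 12 degrees) (distance between block and seat below 0.02 m and angle between the z axis of block and the z axis of seat, either way round below 0.21 rad and contact force between block and the fingers above 0.5 N), for 0.1 s.
At the end, for the whole second after the job is handed in: The block rests released on the sloping deck: underside on the deck (within 4 mm and 5 degrees), long side against the ledge (within 6 mm, and parallel within 7 degrees), centred across the deck within 12 mm (x of block in the frame of seat between -0.005 and 0.006 m and y of block in the frame of seat between -0.012 and 0.012 m and z of block in the frame of seat between -0.004 and 0.004 m and angle between the z axis of block and the z axis of seat, either way round below 0.09 rad and angle between the y axis of block and the y axis of seat, either way round below 0.12 rad and linear speed of block below 0.02 m/s and angular speed of block below 0.2 rad/s and contact force between block and anything else above 0.3 N and contact force between block and the fingers below 0.1 N); the robot touches nothing.
It fails at once if the deck is turned off its set slope by more than about 7 degrees (its ledge moves by more than 4 mm) (distance of ledge from where it was at the start of the episode above 0.004 m).
It fails at once if another thing on the worktop is moved by more than 30 mm (distance of any of pliers, cap_3, tape, strap, spanner, bin, bottle, bolt from where it was at the start of the episode above 0.03 m).
It also fails if it takes over 35 s, if anything falls off the work surface, if the arm or the gripper's body presses on something with over 40 N, if the wrist force passes 120 N, or if a joint passes its speed limit or range.

## Working session

There is one attempt and no reset: what is moved stays moved. The work goes in short steps, each a Python script; the robot and the scene stay as the last script left them, time stands still between calls to the robot, and variables do not carry over. Pictures are saved under pics/ and viewed, about 8 in all and at most 12, crops included, and the job is handed in when it is done.

```bash
mkdir -p pics; ls
python3 - <<'E'
from workcell import arm,eoat,eyes
import cv2,numpy as np,pickle
s=arm.read_state();print(s['t'],s['position'],s['grip_width'],arm.grip_point_offset);print(np.round(s['eef_rot'],3))
d={'state':s}
for n in ['scene','side','wrist']:
    c=eyes.camera(n);d[n]=c;cv2.imwrite(f'pics/{n}0.png',c['pixels'][:,:,::-1])
    print(n,c['fx'],c['fy'],c['cx'],c['cy']);print(np.round(c.get('world_from_camera',c.get('tool_from_camera')),3))
pickle.dump(d,open('v0.pkl','wb'))
E
```

```text
pics
0.0 [0.26833612 0.59150032 0.22165095] 0.08725660504011507 0.0187
[[-0.911  0.413 -0.001]
 [ 0.413  0.911 -0.002]
 [-0.    -0.002 -1.   ]]
scene 433.78096873681613 433.78096873681613 320.0535083376315 245.97371635922516
[[ 0.004  0.843 -0.537  1.15 ]
 [ 1.     0.003  0.013 -0.093]
 [ 0.013 -0.537 -0.843  0.972]
 [ 0.     0.     0.     1.   ]]
side 487.1793188909334 487.1793188909334 319.70764940804906 233.78001063963055
[[ 0.449 -0.765  0.463  0.135]
 [-0.894 -0.392  0.219 -0.282]
 [ 0.014 -0.512 -0.859  0.871]
 [ 0.     0.     0.     1.   ]]
wrist 371.64829954431775 371.64829954431775 318.37703798055645 233.49016340177667
[[-0.001 -0.962 -0.274  0.075]
 [ 1.    -0.001 -0.     0.001]
 [ 0.    -0.274  0.962 -0.163]
 [ 0.     0.     0.     1.   ]]
```

View pics/scene0.png

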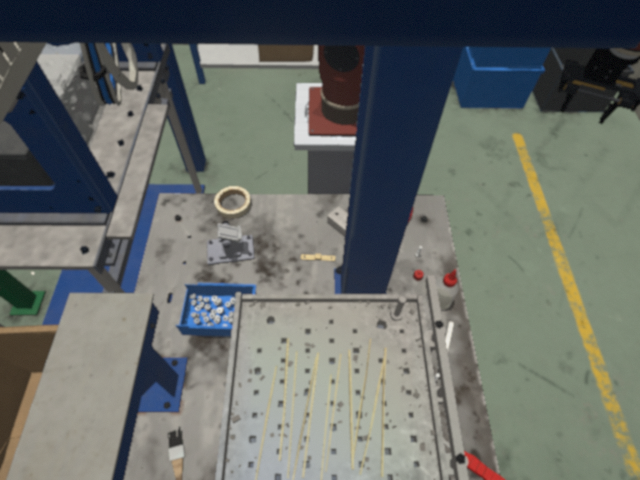

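View pics/side0.png

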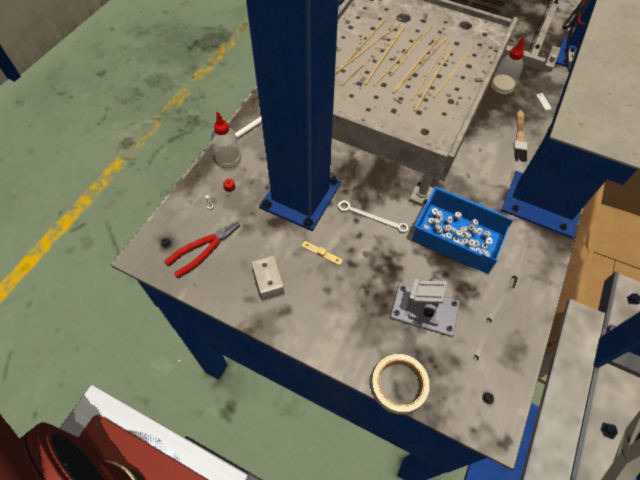

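The scene view shows the angle rest at (230,245) and the block at about (338,218), partly behind the pillar. The side view shows the block at (267,278) and the rest at (427,300), with its deck at (429,290). Next I'll get rough positions and enlarged crops.

```bash
cat > h.py <<'E'
import numpy as np,cv2,pickle
def ray(c,u,v):
    T=c['world_from_camera'];d=np.array([(u-c['cx'])/c['fx'],(v-c['cy'])/c['fy'],1.]);return T[:3,3],T[:3,:3]@d
def wray(c,s,u,v):
    x,y=(u-c['cx'])/c['fx'],(v-c['cy'])/c['fy'];r=np.hypot(x,y);k=np.sinc(r/np.pi)
    d=np.array([x*k,y*k,np.cos(r)]);T=c['tool_from_camera'];R=np.array(s['eef_rot'])
    return np.array(s['position'])+R@T[:3,3],R@T[:3,:3]@d
def onz(r,z): o,d=r; return o+d*(z-o[2])/d[2]
def meet(rays):
    A=0;b=0
    for o,d in rays:
        d=d/np.linalg.norm(d);P=np.eye(3)-np.outer(d,d);A=A+P;b=b+P@o
    p=np.linalg.solve(A,b)
    return p,[np.linalg.norm(np.cross(p-o,d/np.linalg.norm(d))) for o,d in rays]
E
python3 - <<'E'
from h import *
d=pickle.load(open('v0.pkl','rb'));s=d['side'];w=d['scene']
for n,p,z in [('block',(267,278),.035),('rest',(427,309),.01),('deck',(429,290),.085),('pillarA',(262,208),0),('pillarB',(310,227),0),('pillarC',(340,183),0),('tape',(400,382),.02),('bottle',(227,160),0),('bin',(412,236),0.0),('bin2',(490,270),0)]:
    print(n,onz(ray(s,*p),z).round(3))
print(onz(ray(w,230,232),.085))
a=d['side']['pixels'][240:350,370:480,::-1];b=d['side']['pixels'][240:320,235:315,::-1]
c=d['scene']['pixels'][205:275,190:270,::-1]
f=lambda i:cv2.resize(i,(390,390),interpolation=cv2.INTER_CUBIC)
cv2.imwrite('pics/crop1.png',np.hstack([f(a),f(c)]))
E
```

```text
block [ 0.453 -0.024  0.035]
rest [ 0.544 -0.317  0.01 ]
deck [ 0.543 -0.305  0.085]
pillarA [0.605 0.079 0.   ]
pillarB [ 0.61  -0.035  0.   ]
pillarC [ 0.742 -0.041  0.   ]
tape [ 0.391 -0.322  0.02 ]
bottle [0.683 0.216 0.   ]
bin [ 0.687 -0.233  0.   ]
bin2 [ 0.684 -0.402  0.   ]
[ 0.54437692 -0.3007458   0.085     ]
```

View pics/crop1.png

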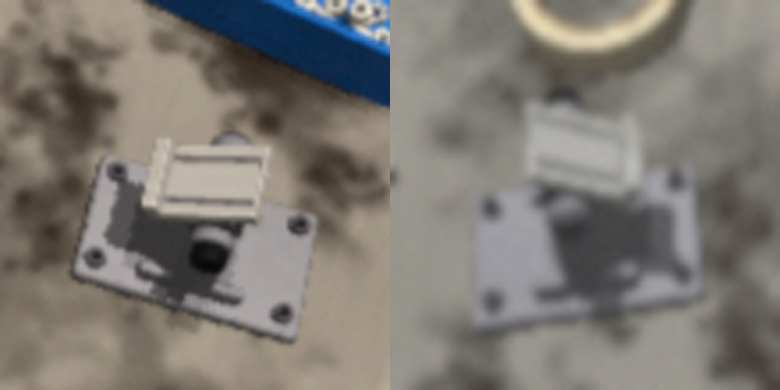

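The crops show the deck as a tilted plate, with the ledge on its left edge in the side view (about (412,288)) and its high edge on the right. The same ledge is on the right in the scene view. The two views agree on the deck at about (0.543,-0.303), 85 mm up. The block is at about (0.453,-0.024), and the pillar begins at x≈0.60. I'll pull in radially first, swing to the block, then look with the wrist camera over the block and over the rest.

Run:
```python
from workcell import arm,eoat,eyes
from h import *
def R(b): # tool down, y radial at angle b
    return np.array([[-np.sin(b),np.cos(b),0],[np.cos(b),np.sin(b),0],[0,0,-1.]])
pos=lambda r,b,z:[r*np.cos(b),r*np.sin(b),z]
b=np.arctan2(.5915,.2683)
arm.move_straight(pos(.46,b,.24),.25,R(b))
d={}
def snap(n):
    arm.pause(.2);s=arm.read_state();c=eyes.camera('wrist');d[n]=(s,c);cv2.imwrite(f'pics/{n}.png',c['pixels'][:,:,::-1]);print(n,s['t'],s['position'].round(3),s['joint_pos'].round(2))
arm.movep([.45,-.03,.20],R(-.06));snap('b1')
arm.move_straight([.45,-.09,.24],.2);snap('b2')
arm.movep([.50,-.32,.26],R(-.55));snap('r1')
arm.move_straight([.55,-.24,.26],.2);snap('r2')
pickle.dump(d,open('v1.pkl','wb'))
f=lambda i:cv2.resize(i,(400,300),interpolation=cv2.INTER_AREA)
cv2.imwrite('pics/m1.png',np.vstack([np.hstack([f(d[k][1]['pixels'][:,:,::-1]) for k in q]) for q in (('b1','b2'),('r1','r2'))]))
```

```text
b1 3.15 [ 0.45  -0.029  0.2  ] [-0.9  -0.15  0.81  1.99  0.11  1.26 -0.19]
b2 3.9083 [ 0.45  -0.089  0.239] [-0.86 -0.18  0.87  1.91  0.14  1.35 -0.09]
r1 5.0917 [ 0.5   -0.318  0.26 ] [-0.5   0.48  1.37  1.6  -0.48  1.46  0.36]
r2 5.9667 [ 0.549 -0.241  0.26 ] [-0.63  0.5   1.37  1.58 -0.5   1.47  0.21]
```

View pics/m1.png

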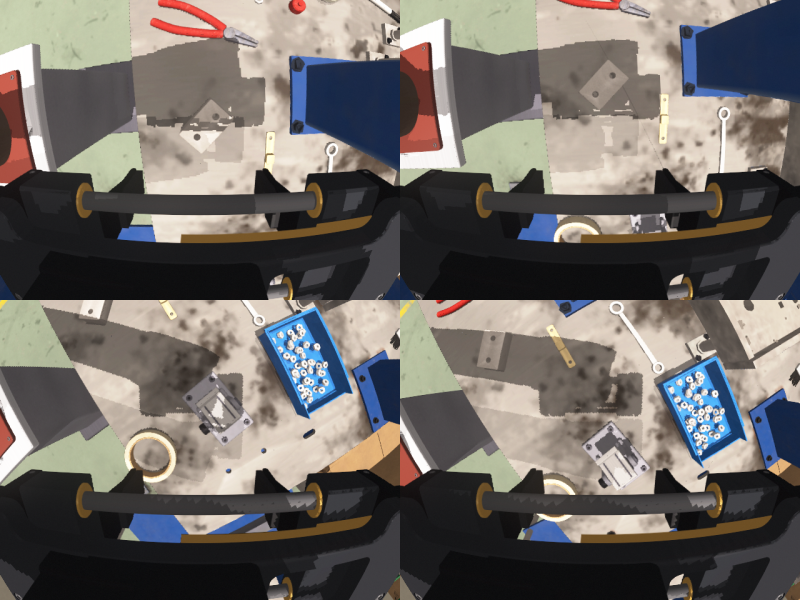

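The wrist views show the block at montage (205,125) and (604,85), which is full-res (328,200) and (326,136). The rest is at montage (217,410) and (614,460). I'll enlarge these areas to pick corners.

Run:
```python
from h import *
d=pickle.load(open('v1.pkl','rb'))
C={'b1':(275,140),'b2':(270,80),'r1':(280,105),'r2':(280,185)}
def f(k):
    x,y=C[k];n=120 if k[0]=='r' else 100
    i=cv2.resize(d[k][1]['pixels'][y:y+n,x:x+n,::-1],(600,600),interpolation=cv2.INTER_CUBIC)
    for t in range(0,n,20):
        q=t*600//n;cv2.putText(i,str(x+t),(q,10),0,.4,(0,0,255),1);cv2.putText(i,str(y+t),(0,q+10),0,.4,(0,0,255),1)
        for s in range(0,n,20):cv2.circle(i,(q,s*600//n),1,(0,255,0),-1)
    return cv2.imwrite(f'pics/c_{k}.png',i),i
I={k:f(k)[1] for k in C}
cv2.imwrite('pics/m2.png',np.hstack([cv2.resize(I['b1'],(400,400)),cv2.resize(I['b2'],(400,400))]))
```

```text
(no output)
```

View pics/m2.png

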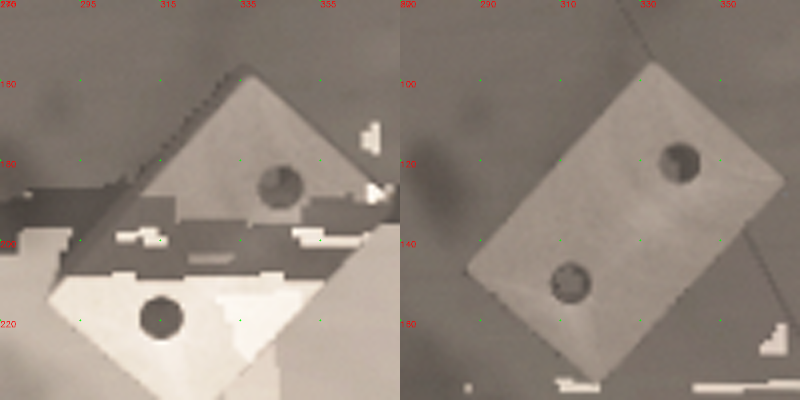

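View pics/c_r1.png

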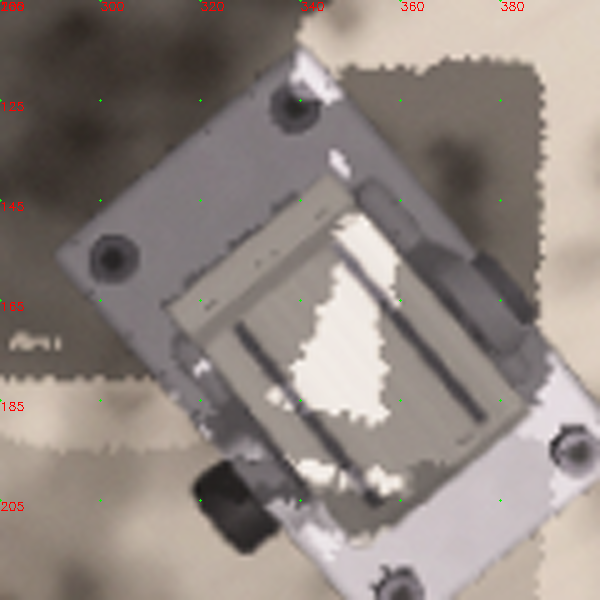

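View pics/c_r2.png

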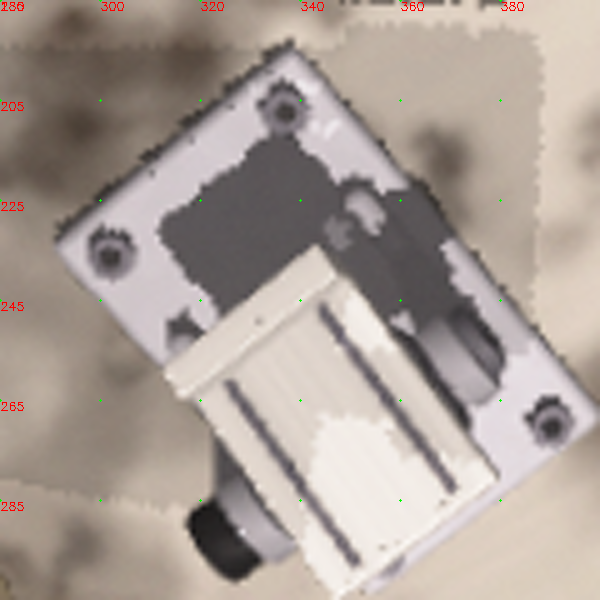

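The corners are clear. In r1 (crop scale 5), the groove ends are at (240,323), (377,503), (338,250) and (483,420), the ledge's outer corners at (165,305) and (328,175), and the base holes at (113,258), (296,108) and (577,450). The same points are visible in r2. The block's top corners and holes show in b1 and b2. Triangulating these now.

Run:
```python
from h import *
d=pickle.load(open('v1.pkl','rb'))
O={'b1':(275,140,4),'b2':(270,80,4),'r1':(280,105,5),'r2':(280,185,5)}
def W(k,X,Y):
    x,y,s=O[k];return wray(d[k][1],d[k][0],x+(X+.5)/s-.5,y+(Y+.5)/s-.5)
B={'c0':[(250,75),(253,62)],'c1':[(385,190),(385,180)],'c3':[(50,300),(67,268)],'h1':[(280,187),(279,163)],'h2':[(161,318),(171,283)]}
for k,(p,q) in B.items():
    r=[W('b1',*p),W('b2',*q)];m,e=meet(r);print(k,m.round(4),np.round(e,4),'b1@35',onz(r[0],.035).round(4),'b2@35',onz(r[1],.035).round(4))
print('c2',onz(W('b2',198,382),.035).round(4))
S={'A1':[(240,323),(230,383)],'A2':[(377,503),(355,563)],'B1':[(338,250),(322,307)],'B2':[(483,420),(452,489)],
'HR':[(525,408),(497,475)],'LoL':[(165,305),(165,372)],'LoR':[(328,175),(316,245)],'LiL':[(193,340),(180,398)],'LiR':[(358,207),(340,272)],'h1':[(113,258),(111,252)],'h2':[(296,108),(286,110)],'h3':[(577,450),(550,422)]}
P={}
for k,(p,q) in S.items():
    m,e=meet([W('r1',*p),W('r2',*q)]);P[k]=m;print(k,m.round(4),np.round(e,4))
ang=lambda v:np.arctan2(v[1],v[0])
print('base yaw',ang(P['h3']-P['h2']),ang(P['h1']-P['h2'])-0)
for a,b in [('A1','A2'),('B1','B2'),('A1','B1'),('A2','B2'),('LoL','LoR'),('LiL','LiR'),('LoL','A1'),('LoR','B1'),('h1','h2'),('h2','h3')]:
    v=P[b]-P[a];print(a,b,'len',np.linalg.norm(v).round(4),'yaw',ang(v).round(3),'slope',np.arctan2(v[2],np.hypot(*v[:2])).round(3))
pickle.dump(P,open('P.pkl','wb'))
# check in side & scene: project
v0=pickle.load(open('v0.pkl','rb'))
for n in('side','scene'):
    c=v0[n];T=np.linalg.inv(c['world_from_camera'])
    print(n,{k:(np.array([c['cx'],c['cy']])+c['fx']*(lambda q:q[:2]/q[2])(T[:3,:3]@m+T[:3,3])).round(1).tolist() for k,m in P.items()})
```

```text
c0 [0.47   0.0205 0.0351] [0.0003 0.0003] b1@35 [0.4697 0.0205 0.035 ] b2@35 [0.4703 0.0205 0.035 ]
c1 [ 0.5024 -0.01    0.0151] [0.001 0.001] b1@35 [ 0.4987 -0.0068  0.035 ] b2@35 [ 0.5009 -0.0101  0.035 ]
c3 [ 0.4219 -0.0275  0.0355] [0.0001 0.0001] b1@35 [ 0.4219 -0.0277  0.035 ] b2@35 [ 0.4217 -0.0276  0.035 ]
h1 [ 0.4751 -0.0048  0.0354] [0. 0.] b1@35 [ 0.4751 -0.0049  0.035 ] b2@35 [ 0.4751 -0.0048  0.035 ]
h2 [ 0.447  -0.0329  0.0371] [0.0001 0.0001] b1@35 [ 0.4468 -0.0334  0.035 ] b2@35 [ 0.447 -0.033  0.035]
c2 [ 0.4522 -0.058   0.035 ]
A1 [ 0.5283 -0.2885  0.0782] [0.0001 0.0001]
A2 [ 0.5331 -0.3267  0.0983] [0.0002 0.0002]
B1 [ 0.5511 -0.2869  0.0709] [0.0002 0.0002]
B2 [ 0.5568 -0.3235  0.0978] [0.0005 0.0005]
HR [ 0.565  -0.3263  0.0958] [0.0001 0.0001]
LoL [ 0.5188 -0.2784  0.0819] [0.0004 0.0004]
LoR [ 0.5568 -0.2735  0.076 ] [0.0001 0.0001]
LiL [ 0.5186 -0.2864  0.078 ] [0.0007 0.0007]
LiR [ 0.5582 -0.2814  0.0746] [0.0003 0.0003]
h1 [ 0.5098 -0.2683  0.011 ] [0. 0.]
h2 [ 0.5615 -0.2608  0.0113] [0. 0.]
h3 [ 0.5768 -0.3588  0.0135] [0.0002 0.0002]
base yaw -1.41536742
[... 278 characters left out ...]
 0.0143 yaw -0.82 slope -0.259
LoR B1 len 0.0154 yaw -1.978 slope -0.342
h1 h2 len 0.0523 yaw 0.144 slope 0.007
h2 h3 len 0.0992 yaw -1.415 slope 0.022
side {'A1': [416.5, 294.7], 'A2': [440.5, 297.0], 'B1': [419.4, 285.6], 'B2': [443.2, 285.1], 'HR': [446.0, 282.4], 'LoL': [409.6, 295.9], 'LoR': [414.1, 278.7], 'LiL': [413.4, 298.7], 'LiR': [418.4, 280.2], 'h1': [396.2, 312.8], 'h2': [402.7, 288.5], 'h3': [454.1, 303.0]}
scene {'A1': [236.0, 228.2], 'A2': [219.0, 225.1], 'B1': [236.2, 237.4], 'B2': [219.2, 233.2], 'HR': [217.8, 236.5], 'LoL': [240.2, 224.3], 'LoR': [241.1, 238.2], 'LiL': [237.3, 225.1], 'LiR': [237.9, 239.0], 'h1': [248.2, 237.0], 'h2': [249.4, 253.6], 'h3': [210.5, 258.1]}
```

The block is good: the corners agree to 0.3 mm, the heights are 35 mm, the centre is (0.461,-0.019) and the long axis is at 0.785. The rest's base is also good: yaw -1.42, with the base-hole midpoint and the deck midline agreeing. Slope estimates spread from 0.44 to 0.63, so I need an oblique view. I'll check IK for that view and for the grasp and place poses.

```bash
cat >> h.py <<'E'
def Rt(b,th=0.):  # jaws along yaw b raised by slope th; tool points against deck normal
    y=np.array([np.cos(th)*np.cos(b),np.cos(th)*np.sin(b),np.sin(th)])
    n=np.array([-np.sin(th)*np.cos(b),-np.sin(th)*np.sin(b),np.cos(th)])
    return np.c_[np.cross(y,-n),y,-n]
def Rview(az,t,roll=0):
    z=np.array([np.cos(t)*np.cos(az),np.cos(t)*np.sin(az),-np.sin(t)])
    y=np.array([np.sin(t)*np.cos(az),np.sin(t)*np.sin(az),np.cos(t)]);x=np.cross(y,z)
    c,s=np.cos(roll),np.sin(roll);return np.c_[c*x+s*y,c*y-s*x,z]
E
python3 - <<'E'
from workcell import arm
from h import *
ik=lambda p,R:(lambda q:None if q is None else np.round(q,2))(arm.inverse_kinematics(p,R))
for b in(-.785,2.356):
    print('grasp',b,ik([.461,-.019,.013],Rt(b)),ik([.461,-.019,.15],Rt(b)))
for b in(-1.42,):
  for th in(.5,-.5+0):
    if th>0:
      for h in(.013,.08): 
        R=Rt(b,th);seat=np.array([.542,-.304,.085]);print('place',h,ik(seat-R[:,2]*h,R)); R2=np.c_[-R[:,0],-R[:,1],R[:,2]];print('place flipped',ik(seat-R[:,2]*h,R2))
for az in(.15,-.1,-.4,-.8):
  for t in(.7,.9,1.1):
    for roll in(0,1.57,-1.57):
      R=Rview(az,t,roll)
      # want camera looking at deck: put camera 0.2 away
      T=np.array([[0,-.962,-.274],[1,0,0],[0,-.274,.962]]);fw=R@T[:,2];cam=np.array([.543,-.305,.085])-.22*fw
      p=cam-R@np.array([.075,.001,-.163]);q=ik(p,R)
      if q is not None:print(az,t,roll,p.round(3),'cam',cam.round(2),'fw',fw.round(2),q)
E
```

```text
grasp -0.785 [-1.02  0.33  1.1   2.17 -0.39  0.86 -0.46] [-1.52 -0.34  1.32  2.04  0.35  1.21 -1.14]
grasp 2.356 [-0.83  0.25  0.86  2.16 -0.25  0.83  2.54] [-1.18 -0.09  1.11  2.04  0.09  1.14  2.25]
place 0.013 [-0.88  0.65  1.34  1.99 -0.28  0.74 -0.91]
place flipped [-0.66  0.37  0.95  1.99  0.24  0.75  1.79]
place 0.08 [-0.94  0.32  1.21  1.96  0.22  0.88 -1.32]
place flipped [-0.81  0.24  1.03  1.96  0.34  0.91  1.72]
0.15 0.7 0 [ 0.508 -0.325  0.116] cam [ 0.37 -0.27  0.22] fw [ 0.77 -0.16 -0.62] [ 1.24  0.21 -0.34  2.2  -1.27  0.7   2.07]
0.15 0.7 1.57 [ 0.497 -0.311  0.105] cam [ 0.42 -0.32  0.27] fw [ 0.55  0.08 -0.83] [ 0.17  0.22  0.81  2.29 -1.47  0.91  0.64]
0.15 0.7 -1.57 [ 0.516 -0.31   0.128] cam [ 0.34 -0.33  0.18] fw [ 0.9   0.14 -0.41] [-0.05  0.23  1.02  2.26 -1.45  0.93 -2.58]
0.15 0.9 0 [ 0.515 -0.324  0.122] cam [ 0.4  -0.27  0.25] fw [ 0.63 -0.18 -0.75] [-0.32  0.33  1.28  2.15 -1.24  0.95  1.86]
0.15 0.9 1.57 [ 0.502 -0.31   0.114] cam [ 0.46 -0.32  0.29] fw [ 0.38  0.06 -0.92] [-0.25  0.2   1.15  2.2  -1.14  0.83  0.25]
0.15 1.1 0 [ 0.523 -0.323  0.128] cam
[... 1801 characters left out ...]
 [ 0.63 -0.27 -0.73] [ 0.42  0.04  0.04  2.09 -0.05  0.54  1.67]
-0.8 0.9 0 [ 0.511 -0.293  0.122] cam [ 0.49 -0.17  0.25] fw [ 0.22 -0.62 -0.75] [-0.82 -0.17  1.01  2.34  1.08  0.56 -1.42]
-0.8 0.9 -1.57 [ 0.529 -0.292  0.132] cam [ 0.42 -0.18  0.21] fw [ 0.57 -0.58 -0.58] [-0.88 -0.15  1.07  2.29  1.03  0.56  0.19]
-0.8 1.1 0 [ 0.516 -0.299  0.128] cam [ 0.52 -0.19  0.27] fw [ 0.11 -0.5  -0.86] [-1.04 -0.1   1.35  2.16  0.53  0.64 -0.84]
-0.8 1.1 1.57 [ 0.519 -0.279  0.122] cam [ 0.51 -0.27  0.3 ] fw [ 0.13 -0.14 -0.98] [-0.32  0.    0.6   2.16  0.41  0.6  -2.38]
-0.8 1.1 -1.57 [ 0.536 -0.299  0.135] cam [ 0.44 -0.2   0.25] fw [ 0.47 -0.49 -0.73] [-0.98  0.08  1.37  2.12  0.2   0.59  0.99]
```

Run:
```python
from workcell import arm
from h import *
T=np.array([[0,-.962,-.274],[1,0,0],[0,-.274,.962]]);D=np.array([.543,-.305,.085])
for az in(.15,-.2,-.5):
  for t in(.7,.9,1.1):
    for roll in(0,1.57,-1.57,3.14):
      R=Rview(az,t,roll);d=R@T@np.array([0,-np.sin(.45),np.cos(.45)])
      p=D-.27*d-R@np.array([.075,.001,-.163]);q=arm.inverse_kinematics(p,R)
      if q is not None and d[2]>-.85 and p[2]>.1:print(az,t,roll,p.round(3),'cam',(D-.27*d).round(2),'d',d.round(2),q.round(2))
```

```text
0.15 0.7 0 [ 0.483 -0.437  0.151] cam [ 0.35 -0.38  0.26] d [ 0.72  0.28 -0.63] [ 1.05  0.28  0.04  1.99 -1.15  0.93  2.01]
0.15 0.9 0 [ 0.497 -0.435  0.165] cam [ 0.39 -0.38  0.29] d [ 0.58  0.26 -0.77] [ 0.17  0.33  0.95  1.93 -1.09  1.06  1.81]
0.15 0.9 3.14 [ 0.462 -0.194  0.166] cam [ 0.37 -0.28  0.29] d [ 0.63 -0.08 -0.77] [ 1.25 -0.21 -0.54  2.32 -0.95  0.75 -1.66]
0.15 1.1 1.57 [ 0.39  -0.327  0.122] cam [ 0.38 -0.33  0.3 ] d [ 0.59  0.09 -0.8 ] [-0.42 -0.23  1.26  2.21 -0.25  0.76 -0.4 ]
-0.2 0.7 0 [ 0.441 -0.408  0.151] cam [ 0.33 -0.31  0.26] d [ 0.77  0.02 -0.63] [ 0.98  0.03  0.04  2.29 -1.37  0.61  1.93]
-0.2 0.7 -1.57 [ 0.542 -0.306  0.244] cam [ 0.37 -0.27  0.29] d [ 0.63 -0.13 -0.77] [-0.17 -0.3   0.71  2.27 -0.39  0.3   2.3 ]
-0.2 0.9 0 [ 0.455 -0.411  0.165] cam [ 0.37 -0.32  0.29] d [ 0.63  0.05 -0.77] [-0.28 -0.07  1.19  2.18 -0.7   0.58  1.24]
-0.2 0.9 3.14 [ 0.505 -0.173  0.166] cam [ 0.39 -0.23  0.29] d [ 0.57 -0.29 -0.77] [ 0.91 -0.27 -0.54  2.36 -0.6   0.4  -2.52]
-0.2 1.1 1.57 [ 0.391 -0.273  0.122] cam [ 0.38 -0.27  0.3 ] d [ 0.59 -0.12 -0.8 ] [ 0.43 -0.23  0.22  2.35 -0.27  0.6  -0.91]
-0.5 0.7 -1.57 [ 0.542 -0.306  0.244] cam [ 0.39 -0.22  0.29] d [ 0.56 -0.31 -0.77] [ 0.14 -0.25  0.22  2.3   0.6   0.26  0.94]
-0.5 0.9 0 [ 0.428 -0.38   0.165] cam [ 0.38 -0.27  0.29] d [ 0.62 -0.14 -0.77] [-0.2  -0.34  0.84  2.33  0.34  0.39 -0.07]
-0.5 0.9 3.14 [ 0.546 -0.168  0.166] cam [ 0.42 -0.18  0.29] d [ 0.46 -0.44 -0.77] [-0.82 -0.32  0.76  2.33  0.98  0.65  1.93]
-0.5 1.1 1.57 [ 0.407 -0.23   0.122] cam [ 0.4  -0.23  0.3 ] d [ 0.53 -0.29 -0.8 ] [ 0.77 -0.27 -0.35  2.38 -0.1   0.54 -1.58]
```

Run:
```python
from workcell import arm,eyes
from h import *
arm.movep([.39,-.327,.13],Rview(.15,1.1,1.57));arm.pause(.25)
s=arm.read_state();c=eyes.camera('wrist');pickle.dump((s,c),open('v2.pkl','wb'))
print(s['t'],s['position'],s['joint_pos'].round(2))
P=pickle.load(open('P.pkl','rb'))
T=c['tool_from_camera'];R=s['eef_rot']@T[:3,:3];o=s['position']+s['eef_rot']@T[:3,3]
Q={}
for k,m in P.items():
    v=R.T@(m-o);th=np.arctan2(np.hypot(v[0],v[1]),v[2]);u=v[:2]/np.hypot(v[0],v[1])*th*c['fx']+[c['cx'],c['cy']];Q[k]=u
print({k:v.round(0).tolist() for k,v in Q.items()})
x,y=(np.mean(list(Q.values()),0)-50).astype(int);x,y=max(x,0),max(y,0);print(x,y)
i=cv2.resize(c['pixels'][y:y+100,x:x+100,::-1],(600,600),interpolation=cv2.INTER_CUBIC);cv2.imwrite('pics/c_v2.png',i)
```

```text
7.225 [ 0.39077128 -0.32736306  0.13030724] [-0.36 -0.21  1.19  2.2  -0.28  0.78 -0.39]
{'A1': [295.0, 94.0], 'A2': [350.0, 80.0], 'B1': [298.0, 74.0], 'B2': [349.0, 53.0], 'HR': [354.0, 47.0], 'LoL': [278.0, 101.0], 'LoR': [282.0, 63.0], 'LiL': [289.0, 105.0], 'LiR': [293.0, 64.0], 'h1': [272.0, 150.0], 'h2': [275.0, 99.0], 'h3': [382.0, 98.0]}
259 35
```

View pics/c_v2.png

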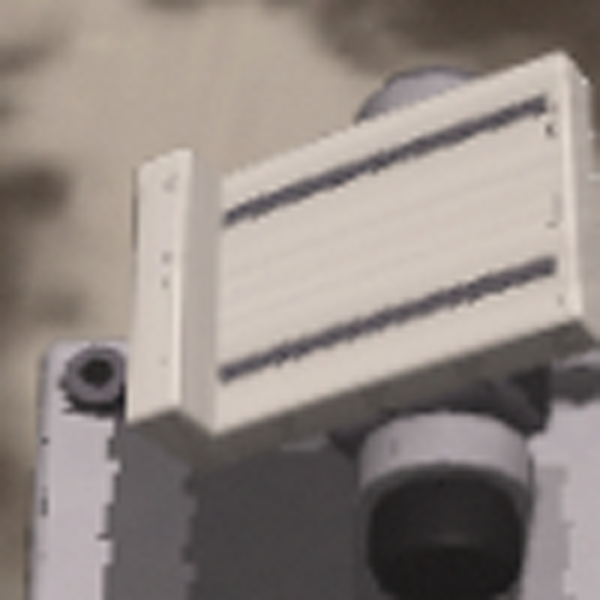

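The oblique view shows the deck clearly: the groove ends at (222,378), (553,264), (226,218) and (545,103), the high-edge corners at (562,55) and (587,320), and the ledge-top corners at (127,425), (137,160), (180,408) and (190,150). Next is three-view triangulation.

Run:
```python
from h import *
d=pickle.load(open('v1.pkl','rb'));d['v']=pickle.load(open('v2.pkl','rb'))
O={'r1':(280,105,5),'r2':(280,185,5),'v':(259,35,6)}
def W(k,X,Y):
    x,y,s=O[k];return wray(d[k][1],d[k][0],x+(X+.5)/s-.5,y+(Y+.5)/s-.5)
S={'A1':[(240,323),(230,383),(222,378)],'A2':[(377,503),(355,563),(553,264)],'B1':[(338,250),(322,307),(226,218)],'B2':[(483,420),(452,489),(545,103)],
'HR':[(525,408),(497,475),(562,55)],'HL':[None,(335,597),(587,320)],'LoL':[(165,305),(165,372),(127,425)],'LoR':[(328,175),(316,245),(137,160)],'LiL':[(193,340),(180,398),(180,408)],'LiR':[(358,207),(340,272),(190,150)],'h2':[(296,108),(286,110),(97,372)]}
P={}
for k,v in S.items():
    m,e=meet([W(c,*p) for c,p in zip(('r1','r2','v'),v) if p]);P[k]=m;print(k,m.round(4),np.round(e,4))
b=-1.42;x=np.array([np.cos(b),np.sin(b),0]);
for a,c in [('A1','A2'),('B1','B2'),('A1','B1'),('A2','B2'),('LoL','LoR'),('LiL','LiR'),('LoL','LiL'),('LoR','LiR'),('HL','HR'),('LiR','HR'),('LiL','HL'),('LiR','B1'),('LiL','A1')]:
    v=P[c]-P[a];print(a,c,'len',np.linalg.norm(v).round(4),'yaw',np.arctan2(v[1],v[0]).round(3),'el',np.arctan2(v[2],np.hypot(*v[:2])).round(3))
G=(P['A1']+P['A2']+P['B1']+P['B2'])/4
for k in('A','B'):pass
th=np.mean([np.arctan2((P[k+'2']-P[k+'1'])[2],(P[k+'2']-P[k+'1'])@x) for k in 'AB'])
R=Rt(b,th);X=R[:,1];N=-R[:,2];Y=np.cross(N,X);print('th',th,'Y',Y)
for k,m in P.items(): print(k,'in deck frame about groove centre',(np.array([X,Y,N])@(m-G)).round(4))
print('G',G.round(4));pickle.dump(P,open('P3.pkl','wb'))
```

```text
A1 [ 0.5278 -0.2893  0.0744] [0.0005 0.0005 0.0002]
A2 [ 0.5332 -0.3267  0.0991] [0.0001 0.0005 0.0005]
B1 [ 0.5512 -0.2859  0.0751] [0.0007 0.0004 0.0003]
B2 [ 0.5569 -0.3233  0.099 ] [0.0003 0.0007 0.0004]
HR [ 0.5651 -0.325   0.0992] [0.0006 0.0004 0.0002]
HL [ 0.5262 -0.3313  0.0989] [0.0006 0.0006]
LoL [ 0.5181 -0.2794  0.0769] [0.0008 0.0007 0.0002]
LoR [ 0.5569 -0.2732  0.0782] [0.0003 0.0003 0.0001]
LiL [ 0.519  -0.286   0.0802] [0.0007 0.0008 0.0001]
LiR [ 0.5583 -0.2803  0.0796] [0.0009 0.0005 0.0004]
h2 [ 0.5616 -0.2604  0.0154] [0.0005 0.0005 0.0003]
A1 A2 len 0.0452 yaw -1.426 el 0.578
B1 B2 len 0.0448 yaw -1.419 el 0.563
A1 B1 len 0.0237 yaw 0.145 el 0.031
A2 B2 len 0.0239 yaw 0.145 el -0.002
LoL LoR len 0.0393 yaw 0.158 el 0.033
LiL LiR len 0.0398 yaw 0.144 el -0.015
LoL LiL len 0.0074 yaw -1.44 el 0.461
LoR LiR len 0.0074 yaw -1.372 el 0.193
HL HR len 0.0393 yaw 0.16 el 0.006
LiR HR len 0.0493 yaw -1.421 el 0.409
LiL HL len 0.0495 yaw -1.412 el 0.388
LiR B1 len 0.0101 yaw -2.475 el -0.46
LiL A1 len 0.0111 yaw -0.359 el -0.554
th 0.5708480809747856 Y [0.98865176 0.15022547 0.        ]
A1 in deck frame about groove centre [-0.0227 -0.0118 -0.0003]
A2 in deck frame about groove centre [ 0.0224 -0.012   0.0001]
B1 in deck frame about groove centre [-0.0222  0.0119  0.0003]
B2 in deck frame about groove centre [ 0.0225  0.0119 -0.0001]
HR in deck frame about groove centre [ 0.0251  0.0197 -0.0015]
HL in deck frame about groove centre [ 0.0253 -0.0196 -0.0019]
LoL in deck frame about groove centre [-0.0309 -0.0199  0.0079]
LoR in deck frame about groove centre [-0.0304  0.0194  0.0092]
LiL in deck frame about groove centre [-0.0235 -0.02    0.0071]
LiR in deck frame about groove centre [-0.0236  0.0197  0.0064]
h2 in deck frame about groove centre [-0.0744  0.026  -0.0372]
G [ 0.5423 -0.3063  0.0869]
```

Everything agrees: slope ≈0.565, yaw -1.42, deck 57 × 39.5 mm, ledge 8 mm. The seat is at about (0.542,-0.3055,0.0863), against about 85 mm in the text. Now the grasp, with the fingertips 13 mm up so they clear the ledge later.

Run:
```python
from workcell import arm,eoat
from h import *
def st(n):
    s=arm.read_state();print(n,round(s['t'],2),s['position'].round(4),'w',round(s['grip_width'],4),'F',np.round(s['wrist_force'],1),'q',s['joint_pos'].round(2))
R=Rt(-.785)
arm.movep([.43,-.2,.2],Rt(-1.0));st('mid')
arm.movep([.461,-.019,.12],R);st('above')
arm.move_straight([.461,-.019,.013],.12,R);st('down')
eoat.gripper_close(40);st('closed')
arm.move_straight([.461,-.019,.17],.15,R);arm.pause(.15);st('up')
seat=np.array([.542,-.3055,.0863]);Rp=Rt(-1.42,.565)
for h in(.013,.06,.09):
    q=arm.inverse_kinematics(seat-Rp[:,2]*h,Rp);print(h,None if q is None else q.round(2))
```

```text
mid 8.12 [ 0.4293 -0.2011  0.1994] w 0.0868 F [-1.6 -0.3 -0.4] q [-0.08 -0.03  0.42  1.93  0.01  1.24 -0.67]
above 8.93 [ 0.4613 -0.0209  0.1206] w 0.087 F [-0.3 -0.7  0.2] q [-0.27  0.03  0.23  2.04 -0.01  1.07 -0.83]
down 9.97 [ 0.4616 -0.0191  0.0136] w 0.0872 F [1.2 0.2 0.3] q [-0.26  0.18  0.22  2.14 -0.06  0.82 -0.79]
closed 10.76 [ 0.4611 -0.019   0.013 ] w 0.0451 F [ 0.3 -0.1  0.2] q [-0.26  0.18  0.22  2.14 -0.06  0.82 -0.79]
up 12.11 [ 0.4605 -0.0191  0.1691] w 0.0447 F [ 0.  -0.1 -7.9] q [-0.28 -0.02  0.22  1.99  0.01  1.18 -0.84]
0.013 [-0.16  0.26  0.31  1.99  0.64  0.85 -1.71]
0.06 [-0.18  0.19  0.27  1.97  0.63  0.95 -1.7 ]
0.09 [-0.2   0.14  0.26  1.96  0.62  1.01 -1.7 ]
```

The block is held (width 44.7 mm, 7.9 N weight). I'll carry it over and lower it with a force check, aiming 1.5 mm up the slope from the ledge.

Run:
```python
from workcell import arm,eoat,eyes
from h import *
seat=np.array([.542,-.3055,.0863]);R=Rt(-1.42,.565);N=-R[:,2];X=R[:,1]
go=lambda h:seat+X*.0015+N*(.013+h)
def st(n):
    s=arm.read_state();F=np.array(s['wrist_force']);e=s['position']-go(0)
    print(n,round(s['t'],2),'x,n',(e@X).round(4),(e@N).round(4),'w',round(s['grip_width'],4),'F',F.round(1),'F.N',(F@N).round(1));return F
arm.movep([.50,-.17,.20],Rt(-1.1,.2))
arm.movep(go(.07),R);arm.pause(.2);st('pre')
arm.move_straight(go(.006),.06,R);arm.pause(.3);F0=st('near')
for h in np.arange(.005,-.0041,-.001):
    arm.move_straight(go(h),.02,R);arm.pause(.1);F=st(f'{h:.3f}')
    if np.linalg.norm(F-F0)>6:break
c=eyes.camera('side');cv2.imwrite('pics/side1.png',cv2.resize(c['pixels'][220:360,340:500,::-1],(640,560),interpolation=cv2.INTER_CUBIC))
```

```text
pre 13.64 x,n 0.0004 0.0708 w 0.0445 F [-1.2 -0.5 -7.5] F.N -6.5
near 15.16 x,n 0.0 0.0062 w 0.0448 F [ 0.6 -0.9 -7.5] F.N -6.9
0.005 15.51 x,n 0.0 0.005 w 0.0445 F [-0.4  0.2 -7.3] F.N -6.1
0.004 15.86 x,n -0.0 0.004 w 0.0445 F [ 0.5  0.8 -8.3] F.N -6.7
0.003 16.21 x,n -0.0 0.003 w 0.0448 F [-0.2  0.1 -8.5] F.N -7.1
0.002 16.56 x,n -0.0 0.002 w 0.0447 F [-0.2 -0.8 -8.6] F.N -7.7
0.001 16.91 x,n -0.0 0.001 w 0.0446 F [ 0.4 -0.4 -8.8] F.N -7.7
0.000 17.26 x,n 0.0 -0.0 w 0.0451 F [-0.4 -0.7 -7.6] F.N -6.7
-0.001 17.61 x,n 0.0001 -0.0007 w 0.0448 F [-1.5  2.4 -3.1] F.N -1.2
-0.002 17.96 x,n 0.0001 -0.0009 w 0.0443 F [-8.4  9.8  9.8] F.N 14.2
```

View pics/side1.png

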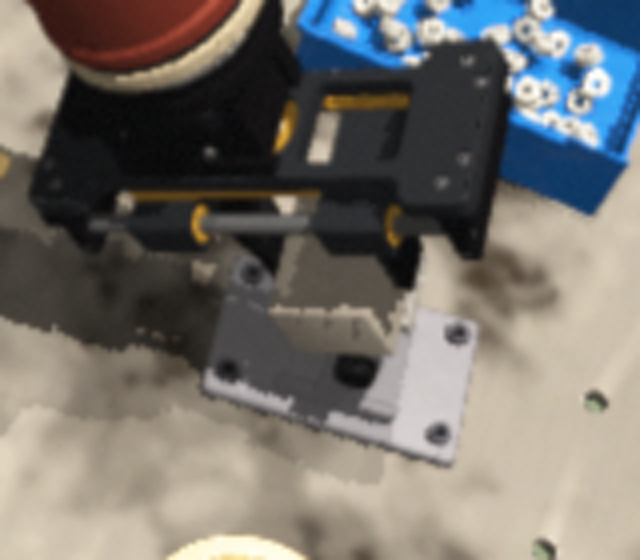

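The side view shows the block on the deck in the gripper at about (340,300) in the crop. Contact came within 1 mm of the predicted height. I'll ease off the load, release, retreat along the normal and check.

Run:
```python
from workcell import arm,eoat,eyes
from h import *
seat=np.array([.542,-.3055,.0863]);R=Rt(-1.42,.565);N=-R[:,2];X=R[:,1]
go=lambda h:seat+X*.0015+N*(.013+h)
arm.move_straight(go(-.001),.02,R);print(np.round(arm.read_state()['wrist_force'],1))
eoat.gripper_open();s=arm.read_state();print(s['t'],s['grip_width'],s['wrist_force'].round(1))
arm.move_straight(go(.1),.1,R)
arm.move_straight([.46,-.36,.26],.2,Rt(-.55));arm.pause(.3)
s=arm.read_state();c=eyes.camera('wrist');pickle.dump((s,c),open('v3.pkl','wb'));print(s['t'],s['position'],s['wrist_force'].round(1))
T=c['tool_from_camera'];Rc=s['eef_rot']@T[:3,:3];o=s['position']+s['eef_rot']@T[:3,3]
v=Rc.T@(seat+N*.035-o);t=np.arctan2(np.hypot(v[0],v[1]),v[2]);u=v[:2]/np.hypot(v[0],v[1])*t*c['fx']+[c['cx'],c['cy']]
x,y=np.maximum((u-60).astype(int),0);print(x,y)
cv2.imwrite('pics/c_v3.png',cv2.resize(c['pixels'][y:y+120,x:x+120,::-1],(600,600),interpolation=cv2.INTER_CUBIC))
```

```text
[-3.   3.7 -1.4]
19.225 0.08666431825706944 [-0.5 -0.6  0.2]
22.4083 [ 0.4600889  -0.35974355  0.26004172] [ 0.5 -0.3  0.4]
294 37
```

View pics/c_v3.png

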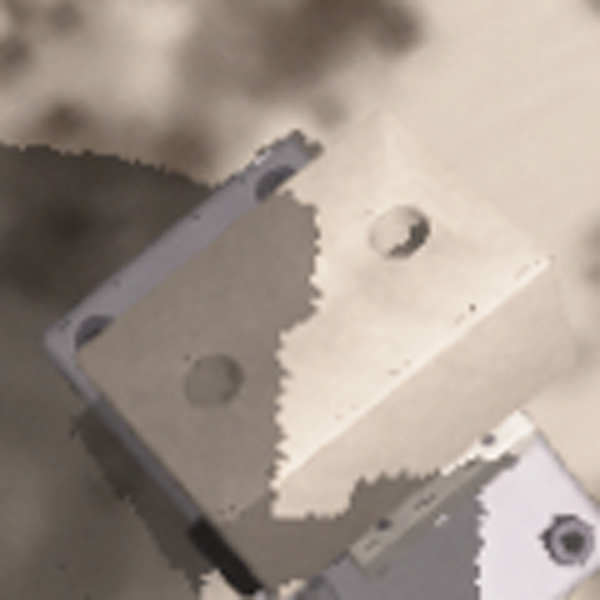

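The block sits on the deck, with top corners at (380,110), (75,345), (232,518) and (547,258) and holes at (400,232) and (213,380). I'll check these on the expected top plane, take a second viewpoint for height, and view that crop.

Run:
```python
from workcell import arm,eyes
from h import *
seat=np.array([.542,-.3055,.0863]);R=Rt(-1.42,.565);N=-R[:,2];X=R[:,1];Y=np.cross(N,X)
s,c=pickle.load(open('v3.pkl','rb'));F=np.array([X,Y,N])
for n,(a,b) in dict(c0=(380,110),c1=(75,345),c2=(232,518),c3=(547,258),h1=(400,232),h2=(213,380)).items():
    o,d=wray(c,s,294+(a+.5)/5-.5,37+(b+.5)/5-.5);t=((seat+.035*N-o)@N)/(d@N);print(n,(F@(o+t*d-seat)).round(4))
arm.move_straight([.47,-.24,.26],.2);arm.pause(.3)
s=arm.read_state();c=eyes.camera('wrist');pickle.dump((s,c),open('v4.pkl','wb'));print(s['t'],s['position'])
T=c['tool_from_camera'];Rc=s['eef_rot']@T[:3,:3];o=s['position']+s['eef_rot']@T[:3,3]
v=Rc.T@(seat+N*.035-o);t=np.arctan2(np.hypot(v[0],v[1]),v[2]);u=v[:2]/np.hypot(v[0],v[1])*t*c['fx']+[c['cx'],c['cy']]
x,y=np.maximum((u-60).astype(int),0);print(x,y)
cv2.imwrite('pics/c_v4.png',cv2.resize(c['pixels'][y:y+120,x:x+120,::-1],(600,600),interpolation=cv2.INTER_CUBIC))
```

```text
c0 [-0.0216  0.0337  0.035 ]
c1 [-0.0231 -0.0329  0.035 ]
c2 [ 0.0225 -0.0324  0.035 ]
c3 [0.0216 0.034  0.035 ]
h1 [0.0005 0.02   0.035 ]
h2 [ 0.0002 -0.0198  0.035 ]
23.5083 [ 0.46976268 -0.2408863   0.25989654]
354 163
```

View pics/c_v4.png

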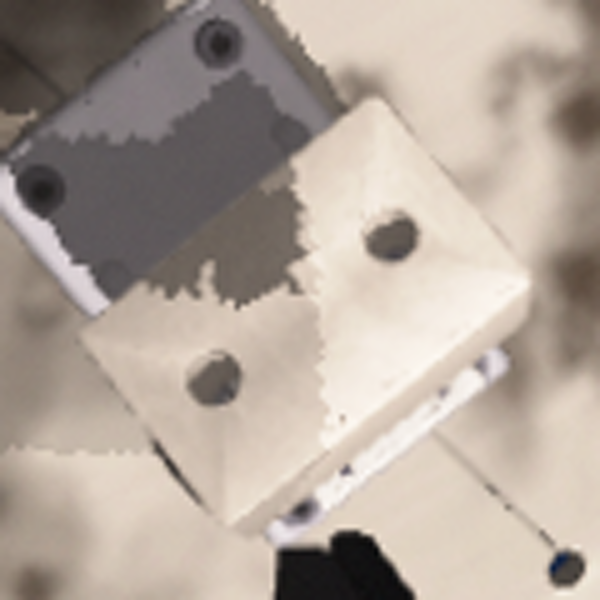

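The second view shows the holes at (392,235) and (215,378), and the corners at (375,97), (80,335), (228,530) and (528,283). I'll triangulate them and hand in if they agree.

Run:
```python
from workcell import workorder,arm
from h import *
seat=np.array([.542,-.3055,.0863]);R=Rt(-1.42,.565);N=-R[:,2];X=R[:,1];F=np.array([X,np.cross(N,X),N])
V=[pickle.load(open(f,'rb'))for f in('v3.pkl','v4.pkl')];O=[(294,37),(354,163)];P=[]
for p in [((380,110),(375,97)),((75,345),(80,335)),((232,518),(228,530)),((547,258),(528,283)),((400,232),(392,235)),((213,380),(215,378))]:
    m,e=meet([wray(c,s,x+(a+.5)/5-.5,y+(b+.5)/5-.5) for (s,c),(x,y),(a,b) in zip(V,O,p)]);q=F@(m-seat);P.append(q);print(q.round(4),np.round(e,4))
m=np.mean(P[:4],0)-[0,0,.035];print('block rel seat',m.round(4))
if abs(m[0])<.004 and abs(m[1])<.006 and abs(m[2])<.004: workorder.close_job();print('closed',arm.read_state()['t'])
```

```text
[-0.0206  0.0334  0.0363] [0.0001 0.0001]
[-0.0195 -0.0335  0.0401] [0.0005 0.0005]
[ 0.0236 -0.0333  0.0375] [0.0009 0.0009]
[0.0226 0.0331 0.037 ] [0.0003 0.0003]
[0.0004 0.0201 0.0348] [0. 0.]
[ 0.0006 -0.0199  0.0357] [0.0001 0.0001]
block rel seat [ 0.0015 -0.0001  0.0028]
the job is handed in; nothing more can be done
the job is handed in; nothing more can be done
```

The block is on the deck, released, and the job is handed in at about 23.5 s on the robot's clock. No verdict was reported, so what follows is from my own checks.

**What I did:** I measured the block and the rest from several wrist views: slope about 0.565 rad, yaw -1.42, seat about 86 mm up. I gripped the block across its 45 mm width, carried it over already tilted, and lowered it until it touched the deck. The net contact force peaked at about 22 N and I eased it off before opening the gripper. I then backed away along the deck's normal.

**Last checks:**
- **Position:** measured against the seat, the block is +1.5 mm up the slope, -0.1 mm across, and 2.8 mm high using its top corners. The two holes, which are sharper points, put it only about 0.3 mm high. All are inside the limits.
- **Disagreement:** one corner read about 5 mm high while the other readings were near nominal. I took this as corner-picking error in a shadowed area.
- **Alignment:** the block's long axis is parallel to the ledge within about 1 degree.
- **Not measured:** I did not measure the deck's slope again or check the bystanders' positions afterwards. The block lies in the original deck plane and no unexpected contact force appeared in the readings I took.

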